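# Start the bench dust extractor from its panel

## Task

Get the workshop's dust extractor running: first turn the black suction dial until its white pointer line is on the orange marker, then press the blue, the yellow and the green key fully down in that order, one at a time, letting each come up again and leaving the dial on the marker. Never press the red stop key, and leave the glue, the tape and the screwdriver around the panel where they are.

Things in the scene. Friction and masses are not known exactly. Their poses are not given: they have to be found in the camera images.
- console: grey control panel box of a workshop dust extractor, 220 mm (its x) by 290 mm (its y), 60 mm high, fixed to the bench; origin at the centre of its underside, z up. On its flat top face: a row of four round keys along the side nearest the robot (60 mm apart, in a line along its y at x = -55 mm, in no fixed colour order), and on the far half a dial (axis at x = 50, y = 65 mm) and a dark flat gauge
- blue_key (a joint): press travel of the blue key: 0 up, 0.006 m fully down (spring return, about 5 N to press fully)
- blue_key_top (a point): centre of the top of the blue round push key: cap 28 mm in diameter, in a 44 mm wide, 12 mm high black collar; the cap's top stands 18 mm above the panel's top face and 6 mm above its collar; z up, pressed straight down
- yellow_key (a joint): press travel of the yellow key: 0 up, 0.006 m fully down (spring return, about 5 N to press fully)
- yellow_key_top (a point): centre of the top of the yellow round push key: cap 28 mm in diameter, in a 44 mm wide, 12 mm high black collar; the cap's top stands 18 mm above the panel's top face and 6 mm above its collar; z up, pressed straight down
- green_key (a joint): press travel of the green key: 0 up, 0.006 m fully down (spring return, about 5 N to press fully)
- green_key_top (a point): centre of the top of the green round push key: cap 28 mm in diameter, in a 44 mm wide, 12 mm high black collar; the cap's top stands 18 mm above the panel's top face and 6 mm above its collar; z up, pressed straight down
- red_key (a joint): press travel of the red key: 0 up, 0.006 m fully down (spring return, about 5 N to press fully)
- red_key_top (a point): centre of the top of the red round push key: cap 28 mm in diameter, in a 44 mm wide, 12 mm high black collar; the cap's top stands 18 mm above the panel's top face and 6 mm above its collar; z up, pressed straight down; this is the stop key, not to be pressed
- dial (a joint): angle of the suction dial, rad: 0 is its lowest stop, grows as it turns clockwise seen from above, up to 4.71. It turns stiffly and stays where it is left
- dial_grip (a point): on the dial's axis at the height to grip, 30 mm above the panel's top face. The dial is a black disc of 52 mm with an upright bar grip on it, 48 mm long, 14 mm wide, its top 42 mm above the panel's face and its sides upright and free from 12 mm above the face; the point's x axis runs along the bar, with the white pointer line on the -x half; z up
- dial_pointer (a point): pointer end of the bar grip, at the outer end of the white line, 24 mm from the dial's axis; x axis as dial_grip
- mark: flat orange marker on the rim of the white dial face; its origin is on the dial's axis at the panel's top face, and its -x axis points from there to the marker, so the dial is on the mark when its x axis and the marker's x axis point the same way. It cannot be moved
- mark_tip (a point): inner end of the orange marker, 44 mm from the dial's axis, just above the panel's face
- glue: bystander: upright yellow glue bottle, 56 mm in diameter, 150 mm high; origin at the centre of its underside
- tape: bystander: blue roll of tape lying flat, 96 mm outside, 24 mm high; origin at the centre of its underside
- driver: bystander: orange-handled screwdriver lying on the bench, along its own x axis

How it is judged:
On the way, in this order (a step that is already met when the one before it is completed fails the run):
1. the dial's pointer is on the orange marker, within 0.12 rad (7 degrees) (angle between the x axis of dial_pointer and the x axis of mark, either way round below 0.12 rad and horizontal distance between dial_pointer and mark_tip below 0.04 m), for 0.3 s.
2. the blue key is pressed down (at least 4.5 of its 6 mm) with the other keys up and the dial on the marker (all of step 1 and value of joint blue_key above 0.0045 m and value of joint each of yellow_key, green_key, red_key below 0.0015 m), for 0.1 s.
3. the yellow key is pressed down (at least 4.5 of its 6 mm) with the other keys up and the dial on the marker (all of step 1 and value of joint yellow_key above 0.0045 m and value of joint each of blue_key, green_key, red_key below 0.0015 m), for 0.1 s.
4. the green key is pressed down (at least 4.5 of its 6 mm) with the other keys up and the dial on the marker (all of step 1 and value of joint green_key above 0.0045 m and value of joint each of blue_key, yellow_key, red_key below 0.0015 m), for 0.1 s.
At the end, for the whole second after the job is handed in: The dial's pointer is on the orange marker within 0.12 rad (7 degrees), all four keys are up (pressed less than 1.5 mm), and the glue, tape and screwdriver are within 20 mm of where they stood, the glue upright (all of step 1 and value of joint each of blue_key, yellow_key, green_key, red_key below 0.0015 m and not (distance of glue from where it was at the start of the episode above 0.02 m) and not (distance of tape from where it was at the start of the episode above 0.02 m) and not (distance of driver from where it was at the start of the episode above 0.02 m) and not (angle between glue's own z axis and vertical above 0.3 rad)); the robot touches nothing.
It fails at once if the red stop key is pressed (2 mm or more) (value of joint red_key above 0.002 m).
It fails at once if two keys are pressed at once (3 mm or more each) (value of joint each of blue_key, yellow_key above 0.003 m or value of joint each of blue_key, green_key above 0.003 m or value of joint each of yellow_key, green_key above 0.003 m).
It fails at once if a key is pressed (3 mm or more) while the dial is off the marker (value of joint any of blue_key, yellow_key, green_key above 0.003 m and not (angle between the x axis of dial_pointer and the x axis of mark, either way round below 0.12 rad and horizontal distance between dial_pointer and mark_tip below 0.04 m)).
It fails at once if the glue, the tape or the screwdriver is shifted by more than 20 mm, or the glue is tipped (distance of any of glue, tape, driver from where it was at the start of the episode above 0.02 m or angle between glue's own z axis and vertical above 0.3 rad).
It also fails if it takes over 72 s, if anything falls off the work surface, if the arm or the gripper's body presses on something with over 40 N, if the wrist force passes 120 N, or if a joint passes its speed limit or range.

## Robot

A 6-joint arm with a two-finger parallel gripper is mounted at the origin on the work surface. World frame = base frame: x ahead of the robot, y to its left, z up, the work surface at z = 0. Lengths are in m, angles in rad, forces in N, time in s.
With the tool pointing down it reaches from about 0.25 to 0.775 m from the base axis. Payload 4 kg.
Tool frame: the origin (TCP) lies between the finger pads; the fingertips stand 11 mm ahead of it and the grasp point (between the pads) lies 8 mm behind it (robot.tip_extent is the z of the fingertips in the tool frame, in m); z points along the fingers, y is the line along which they close (so a half turn about z gives the same grasp; the last joint's range is limited). The gripper opens to 94 mm and grips with 3 to 60 N. Pads are 16 mm wide; open, the fingers measure 119 mm over their backs; the gripper's body (75 mm by 177 mm) begins 78 mm behind the grasp point.
Start: joints at [1.14, 0.087, 1.371, -0, 1.684, -0.103], TCP at [0.177, 0.521, 0.217] pointing down, gripper open.
Joint ranges: [-3.1, 3.1], [-0.76, 2.03], [0.27, 2.55], [-1.08, 4.22], [0.17, 2.65], [-2.57, 2.57]. Speed limits (rad/s): [2.79, 2.79, 3.14, 3.14, 3.14, 3.14].

## Interface

Orientations are given as [roll, pitch, yaw] about the fixed x, y, z axes, in that order (R = Rz(yaw) Ry(pitch) Rx(roll)).
In Python, from bench import robot, imaging gives the robot as it stands.
- The arm moves only by the shell command python3 -m pendant 'ROWS'. ROWS is JSON, a list of rows, each a list of 7 numbers: the shift along the world's x, y, z in cm, then the turn, a rotation vector about the world's x, y, z in degrees, then the opening, from 0 (shut) to 1 (fully open). In form: [[dx, dy, dz, ax, ay, az, jaw], ...]. A call has 1 to 8 rows; each row shifts and turns the commanded pose from where the row before left it; what a row does not reach is not made up. A row lasts 1/10 s, in which the tool goes at most 50 mm and 8.59 degrees, less where a joint would pass 70% of its speed; a pose out of reach is approached as far as the arm can. A call is refused whole if a number of a shift passes 5 or a number of a turn 8.59, either way. A call with a gripper value outside its range is refused whole. The fingers move at their own pace and stop on an object; the grip force is fixed at half the most. Time passes only in rows, so rows that do not move let the fingers close. It gives the time, the measured TCP pose, the force, the opening and the grip force at its end, in the units of the state.
- robot.get_obs(): the state, without advancing time (a new reading comes with each control period).
- imaging.snapshot(name): name is "scene" or "top" or "wrist"; returns the picture (400x640x3 uint8, red, green, blue); there is no depth.
- imaging.camera_params(name): a dict with "camera_matrix" (3x3 intrinsics, pixels), "R" (3x3) and "t" (3): a world point X has camera coordinates R X + t. Camera axes: x right, y down, z forward; pixel columns grow to the right and rows downward; lengths in m; the calibration is good to about 2 mm. The wrist camera is an equidistant fisheye: a pixel r from the principal point sees the ray r / f radians off the axis. A picture is of the moment at which its call begins: read the wrist's pose just before it. camera_params takes no time and is no camera call; for the wrist camera it gives the pose at the moment of the call.
- robot.close_job(): hands the job in; it is judged then, once.
The state is a dict: "time": time; "joint_positions": joint angles; "qvel": joint speeds; "joint_torque": joint torques, N m; "tool_pos": TCP position; "ee_rot": TCP orientation; "wrist_force": force on the tool from outside, world axes, zero at the start; "wrist_torque": the same for the moment, N m; "width": finger opening in m; "finger_force": force on a finger pad.
Only numpy, scipy, OpenCV 4.12 (cv2) and the standard library are available. Lean on these libraries where they do the work, as an engineer would, in place of code of your own. Each camera call takes 0.05 s, during which the arm holds its last target. There are 200 camera calls.

## Working session

There is one attempt and no reset: what is moved stays moved. The work goes in short steps, Python scripts to look and compute and a shell command to move; the robot and the scene stay as the last step left them, time stands still between calls to the robot, and variables do not carry over. Pictures are saved under pics/ and viewed, at most 10 in all, crops included, and the job is handed in when it is done.

```bash
mkdir -p pics; ls
python3 - <<'E'
from bench import robot, imaging
import cv2
for n in("scene","top"):
    im=imaging.snapshot(n); cv2.imwrite(f"pics/{n}0.png",im[:,:,::-1]); p=imaging.camera_params(n); print(n,p)
o=robot.get_obs();print(o['time'],o['tool_pos'],o['ee_rot'],robot.tip_extent)
E
```

```text
pics
scene {'camera_matrix': array([[493.39171027,   0.        , 321.18617477],
       [  0.        , 493.39171027, 195.58497076],
       [  0.        ,   0.        ,   1.        ]]), 'R': array([[ 0.87809176,  0.47843942,  0.0071118 ],
       [ 0.42166196, -0.76669021, -0.48413563],
       [-0.22617703,  0.42811429, -0.87496406]]), 't': array([-0.57545739, -0.22571411,  1.40751497])}
top {'camera_matrix': array([[427.65455229,   0.        , 318.7878908 ],
       [  0.        , 427.65455229, 198.32737393],
       [  0.        ,   0.        ,   1.        ]]), 'R': array([[ 0.07685281, -0.99703089,  0.00480125],
       [-0.97237182, -0.0760149 , -0.22071426],
       [ 0.2204239 ,  0.01229391, -0.9753267 ]]), 't': array([-0.01597149,  0.64609007,  0.8064117 ])}
0.1 [0.1768822  0.52027531 0.21541322] [-3.13959612e+00 -2.12640840e-04  2.81378449e+00] 0.011
```

View pics/top0.png

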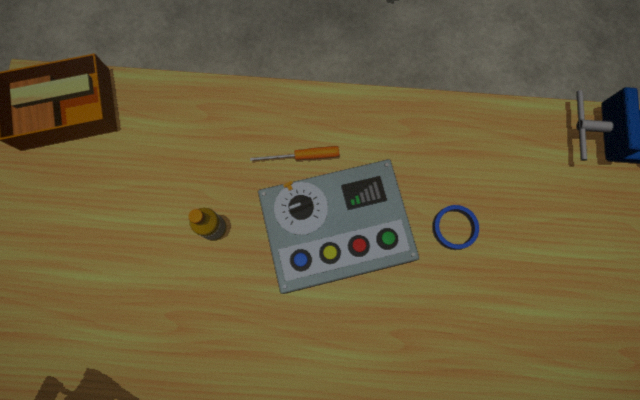

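View pics/scene0.png

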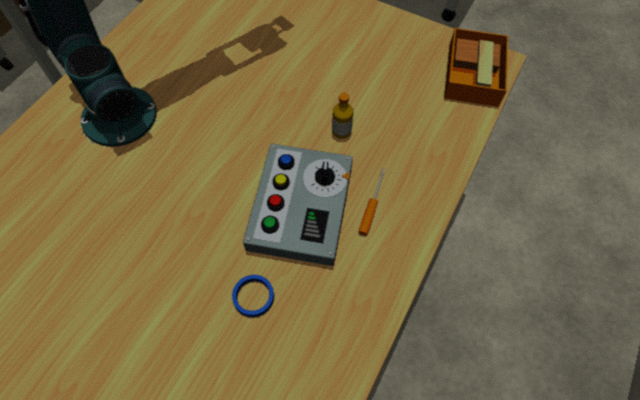

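The top view shows the panel centred near (338,226). The dial is at about (301,208), the orange marker at (289,185), and the keys are blue (300,260), yellow (330,252), red (359,245) and green (387,238). I'll enlarge both views.

Run:
```python
import cv2
a=cv2.imread("pics/top0.png")[155:295,250:425]; cv2.imwrite("pics/topc.png",cv2.resize(a,None,fx=4,fy=4,interpolation=cv2.INTER_CUBIC))
a=cv2.imread("pics/scene0.png")[135:270,235:365]; cv2.imwrite("pics/scenec.png",cv2.resize(a,None,fx=4,fy=4,interpolation=cv2.INTER_CUBIC))
```

```text
(no output)
```

View pics/topc.png

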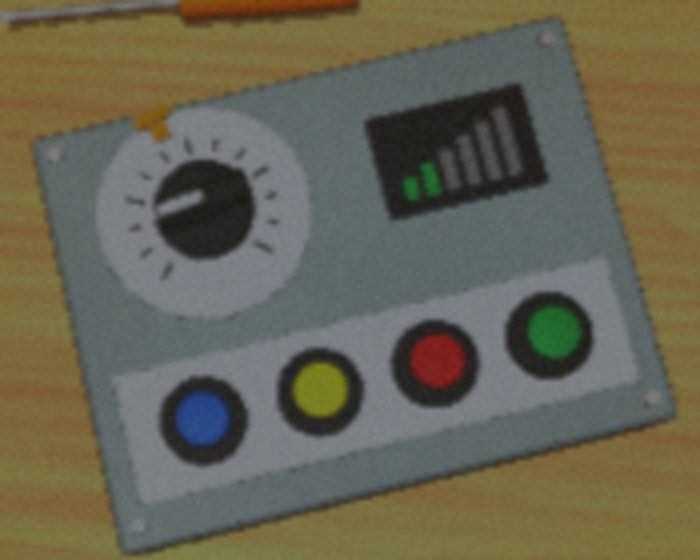

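View pics/scenec.png

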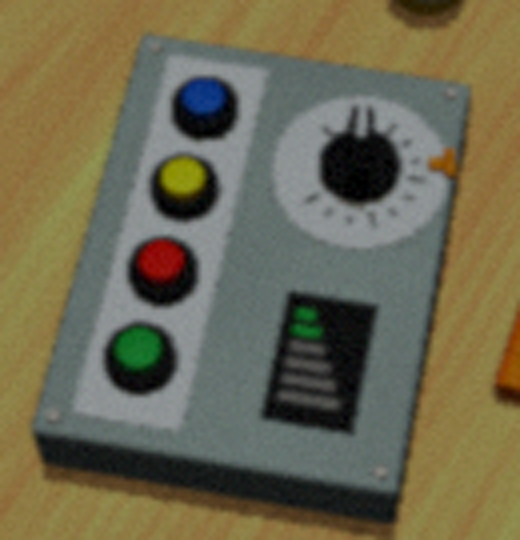

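In the top crop the keys are blue (202,417), yellow (320,389), red (437,360) and green (554,331). The pointer's outer end is (158,213) and its inner end (203,195), and the marker's inner end is (160,138). The scene crop shows the same keys at (205,96), (183,176), (161,259) and (138,346). Its pointer end is about (361,105) and its marker about (430,164).

```bash
cat > h.py <<'E'
import numpy as np, cv2
from bench import robot, imaging
def P(n):
    p=imaging.camera_params(n); return p['camera_matrix']@np.c_[p['R'],p['t']]
PT,PS=P("top"),P("scene")
def full(c,o): return (np.array(c,float)+.5)/4-.5+np.array(o)
def tri(a,b):
    X=cv2.triangulatePoints(PT,PS,a.reshape(2,1),b.reshape(2,1)); return (X[:3]/X[3]).ravel()
def onz(Pm,uv,z):
    A=Pm[:,[0,1]]; A=np.c_[A,Pm[:,2]*z+Pm[:,3]]; X=np.linalg.inv(A)@np.r_[uv,1]; return np.r_[X[:2]/X[2],z]
E
python3 - <<'E'
from h import *
T=(250,155);S=(235,135); np.set_printoptions(precision=4,suppress=True)
d=dict(s1=((139,526),(155,47)),s2=((55,155),(450,92)),s3=((547,38),(381,471)),s4=((653,398),(53,414)),blue=((202,417),(205,96)),yellow=((320,389),(183,176)),red=((437,360),(161,259)),green=((554,331),(138,346)),face=((203,213),(360,172)),pend=((158,213),(361,105)),mark=((160,138),(430,164)))
X={}
for k,(a,b) in d.items():
    a,b=full(a,T),full(b,S); X[k]=tri(a,b); print(k,X[k],onz(PT,a,.078 if k in('blue','yellow','red','green') else .06),onz(PS,b,.078 if k in('blue','yellow','red','green') else .06))
ax=X['green']-X['blue']; print('row len',np.linalg.norm(ax),'yaw',np.degrees(np.arctan2(-ax[1],-ax[0]))-90)
# pointer from top at z=.102
a=onz(PT,full((158,213),T),.102);b=onz(PT,full((203,195),T),.102); v=a-b; print('pointer dir',a,b,np.degrees(np.arctan2(v[1],v[0])))
a=onz(PS,full((361,105),S),.102); print(a)
E
```

```text
s1 [0.4643 0.0888 0.0624] [0.4642 0.0888 0.06  ] [0.4635 0.0903 0.06  ]
s2 [0.649  0.15   0.0632] [0.6497 0.1504 0.06  ] [0.6483 0.152  0.06  ]
s3 [ 0.7332 -0.1024  0.0626] [ 0.7336 -0.1032  0.06  ] [ 0.733  -0.1012  0.06  ]
s4 [ 0.5475 -0.1636  0.0634] [ 0.5474 -0.1647  0.06  ] [ 0.5467 -0.1623  0.06  ]
blue [0.5191 0.0616 0.0808] [0.5188 0.0614 0.078 ] [0.5183 0.0635 0.078 ]
yellow [0.5372 0.0045 0.0807] [0.5371 0.0042 0.078 ] [0.5364 0.0061 0.078 ]
red [ 0.5558 -0.0523  0.0817] [ 0.556  -0.0529  0.078 ] [ 0.5548 -0.0505  0.078 ]
green [ 0.5746 -0.1093  0.0834] [ 0.575  -0.1105  0.078 ] [ 0.5732 -0.107   0.078 ]
face [0.6255 0.0712 0.0592] [0.6249 0.0707 0.06  ] [0.626  0.0711 0.06  ]
pend [0.6151 0.0908 0.1024] [0.6231 0.094  0.06  ] [0.6027 0.1155 0.06  ]
mark [0.6625 0.0964 0.0622] [0.6631 0.0966 0.06  ] [0.662  0.0976 0.06  ]
row len 0.17976128055415758 yaw 18.011410468744288
pointer dir [0.6148 0.0906 0.102 ] [0.6256 0.0692 0.102 ] 116.78602565954365
[0.6152 0.0913 0.102 ]
```

Everything agrees with the given sizes (key pitch 60 mm, marker 44.8 mm, pointer 23 mm; heights read about 2.5 mm high).
- **Dial axis:** (0.626, 0.0705).
- **Pointer:** 118°.
- **Marker:** 35.4°, so the dial turns about −82.6°.

The gripper yaw must go from 161.2° to 118°. I'll move above the dial.

```bash
python3 -m pendant '[[3.2,-3.2,0,0,0,-3.1,0.6],[3.2,-3.2,0,0,0,-3.1,0.6],[3.2,-3.2,0,0,0,-3.1,0.6],[3.2,-3.2,0,0,0,-3.1,0.6],[3.2,-3.2,0,0,0,-3.1,0.6],[3.2,-3.2,0,0,0,-3.1,0.6],[3.2,-3.2,0,0,0,-3.1,0.6]]' && python3 -m pendant '[[3.2,-3.2,0,0,0,-3.1,0.6],[3.2,-3.2,0,0,0,-3.1,0.6],[3.2,-3.2,0,0,0,-3.1,0.6],[3.2,-3.2,0,0,0,-3.1,0.6],[3.2,-3.2,0,0,0,-3.1,0.6],[3.2,-3.2,0,0,0,-3.1,0.6],[3.2,-3.2,0,0,0,-3.1,0.6],[0,0,0,0,0,0,0.6]]'; python3 -c "
from bench import robot
o=robot.get_obs();print(o['time'],o['tool_pos'],o['ee_rot'],o['width'],o['wrist_force'])"
```

```text
time: 0.8
tool_pos: [0.4019, 0.2951, 0.2161]
ee_rot: [-3.141, -0.0, 2.433]
wrist_force: [-0.4, 0.6, -0.3]
width: 0.0567
finger_force: 0.0
time: 1.6
tool_pos: [0.6274, 0.0681, 0.2137]
ee_rot: [-3.139, 0.001, 2.05]
wrist_force: [-0.1, 0.4, -0.5]
width: 0.0567
finger_force: 0.0
1.6 [0.62739026 0.06808192 0.21372836] [-3.13850185e+00  5.89338493e-04  2.04959939e+00] 0.05669788584073926 [-0.11607519  0.39200034 -0.5413387 ]
```

```bash
python3 -m pendant '[[-0.1,0.2,-4,0,0,0,0.6],[0,0,-4,0,0,0,0.6],[0,0,0,0,0,0,0.6],[0,0,0,0,0,0,0.6]]'
python3 - <<'E'
from h import *
p=imaging.camera_params("wrist");im=imaging.snapshot("wrist")[:,:,::-1]
print(p); o=robot.get_obs(); print(o['tool_pos'])
cv2.imwrite("pics/w1.png",im)
E
```

```text
time: 2.0
tool_pos: [0.6231, 0.0753, 0.136]
ee_rot: [-3.139, -0.001, 2.057]
wrist_force: [0.4, 0.3, 1.3]
width: 0.0563
finger_force: 0.0
{'camera_matrix': array([[309.70691629,   0.        , 316.89339943],
       [  0.        , 309.70691629, 198.64648733],
       [  0.        ,   0.        ,   1.        ]]), 'R': array([[ 0.88393713,  0.46760341, -0.00148602],
       [ 0.45544535, -0.86022535,  0.22930738],
       [ 0.1059466 , -0.20337011, -0.97335293]]), 't': array([-0.58577398, -0.22383931,  0.25964401])}
[0.6245144  0.07534127 0.138282  ]
```

View pics/w1.png

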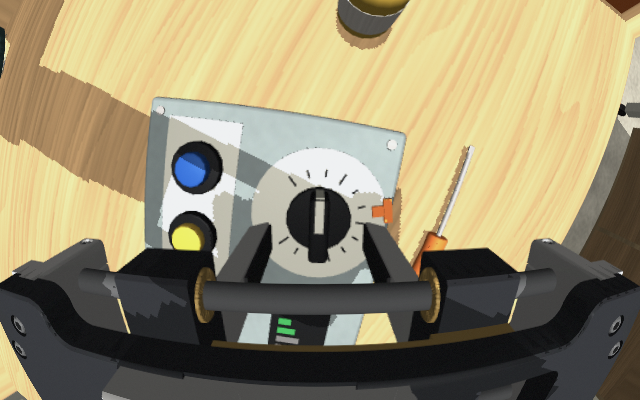

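The wrist view shows the pointer end at about (320,190), the bar's far end at about (318,262), and the marker's inner end at about (374,212). The bar runs along the image's vertical axis, between the fingers.

```bash
cat >> h.py <<'E'
def wr(p,uv,z):
    K=p['camera_matrix']; d=np.array([uv[0]-K[0,2],uv[1]-K[1,2]])/K[0,0]; th=np.hypot(*d)
    r=np.r_[d/th*np.sin(th),np.cos(th)]; R=p['R']; c=-R.T@p['t']; w=R.T@r; return c+w*(z-c[2])/w[2]
E
python3 - <<'E'
from h import *
p=imaging.camera_params("wrist");print([robot.get_obs()['tool_pos'] for _ in range(2)],robot.get_obs()['ee_rot'])
a=wr(p,(320,190),.102);b=wr(p,(318,262),.102);m=wr(p,(374,212),.06);bl=wr(p,(191,170),.078)
print(a,b,(a+b)/2,np.degrees(np.arctan2(*(a-b)[1::-1])),np.linalg.norm(a-b)); print(m,bl)
c=(a+b)/2;print(np.degrees(np.arctan2(*(m-c)[1::-1])))
E
```

```text
[array([0.6245144 , 0.07534127, 0.138282  ]), array([0.6245144 , 0.07534127, 0.138282  ])] [3.13964852e+00 6.90900596e-04 2.05717418e+00]
[0.61498702 0.09788596 0.102     ] [0.63855514 0.05057461 0.102     ] [0.62677108 0.07423029 0.102     ] 116.48015943503418 0.052856597427426655
[0.66811302 0.09497922 0.06      ] [0.52079401 0.06099669 0.078     ]
26.651421708489945
```

Run:
```python
import cv2
a=cv2.imread("pics/w1.png")[140:280,240:410]; cv2.imwrite("pics/w1c.png",cv2.resize(a,None,fx=4,fy=4,interpolation=cv2.INTER_CUBIC))
```

```text
(no output)
```

View pics/w1c.png

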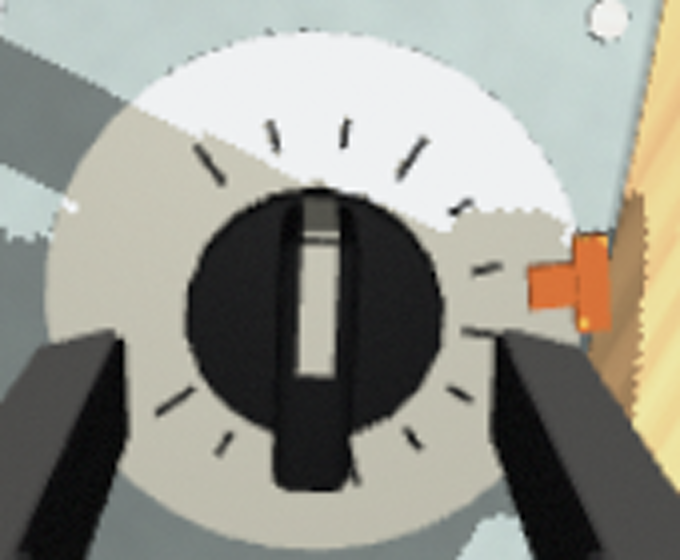

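In the enlarged crop the bar's top face runs from (320,238) to (311,490). The white above (320,238) is its end face. The marker's inner end is at (529,286).

Run:
```python
from h import *
p=imaging.camera_params("wrist")
f=lambda c:full(c,(240,140))
a=wr(p,f((320,238)),.102);b=wr(p,f((311,490)),.102);m=wr(p,f((529,286)),.06);m2=wr(p,f((608,283)),.06)
c=(a+b)/2
an=lambda v:np.degrees(np.arctan2(v[1],v[0]))
print(a,b,c,an(a-b),np.linalg.norm(a-b));print(m,m2,an(m-c),np.linalg.norm((m-c)[:2]),an(m2-m))
pts=[wr(p,f(q),.06) for q in((46,290),(578,290),(312,30),(312,548),(135,105),(130,460))]
print(cv2.fitEllipse(np.array(pts,np.float32)[:,:2]*1000))
```

```text
[0.61771739 0.09221228 0.102     ] [0.63820389 0.05027641 0.102     ] [0.62796064 0.07124435 0.102     ] 116.03643501381639 0.04667240760263919
[0.66612274 0.09479525 0.06      ] [0.6808712  0.10321051 0.06      ] 31.679897064484916 0.04484407632405279 29.70846222831849
((628.8887329101562, 70.58815002441406), (109.06448364257812, 113.24541473388672), 62.852317810058594)
```

Both estimates agree: the axis is at about (0.6268, 0.071) and the turn is about −83°. I'll centre the gripper and descend.

```bash
python3 -m pendant '[[0.2,-0.4,-2.5,0,0,0,0.6],[0,0,-2.4,0,0,0,0.6],[0,0,0,0,0,0,0.6],[0,0,0,0,0,0,0.6]]'
```

```text
time: 2.45
tool_pos: [0.6272, 0.071, 0.0901]
ee_rot: [3.138, 0.001, 2.057]
wrist_force: [0.5, -0.8, 0.4]
width: 0.0565
finger_force: 0.0
```

```bash
python3 -m pendant '[[0,0,-0.2,0,0,0,0],[0,0,0,0,0,0,0],[0,0,0,0,0,0,0],[0,0,0,0,0,0,0],[0,0,0,0,0,0,0],[0,0,0,0,0,0,0]]'
```

```text
time: 3.05
tool_pos: [0.6265, 0.0709, 0.0856]
ee_rot: [3.14, 0.0, 2.056]
wrist_force: [0.5, -0.2, 1.1]
width: 0.014
finger_force: 29.9
```

It has gripped the bar at 14 mm with no side force. Now turn it.

```bash
python3 -m pendant '[[0,0,0,0,0,-6,0],[0,0,0,0,0,-6,0],[0,0,0,0,0,-6,0],[0,0,0,0,0,-6,0],[0,0,0,0,0,-6,0],[0,0,0,0,0,-6,0],[0,0,0,0,0,-6,0],[0,0,0,0,0,0,0]]'
```

```text
time: 3.85
tool_pos: [0.6266, 0.0709, 0.0856]
ee_rot: [3.14, -0.001, 1.323]
wrist_force: [1.9, 0.9, -0.5]
width: 0.0141
finger_force: 29.9
```

```bash
python3 -m pendant '[[0,0,0,0,0,-6,0],[0,0,0,0,0,-6,0],[0,0,0,0,0,-6,0],[0,0,0,0,0,-6,0],[0,0,0,0,0,-6,0],[0,0,0,0,0,-6,0],[0,0,0,0,0,-5,0],[0,0,0,0,0,0,0]]'
python3 - <<'E'
from h import *
p=imaging.camera_params("wrist");im=imaging.snapshot("wrist")[:,:,::-1]
np.savez("w2.npz",**p); print(robot.get_obs()['ee_rot'])
cv2.imwrite("pics/w2.png",cv2.resize(im[120:280,220:420],None,fx=4,fy=4,interpolation=cv2.INTER_CUBIC)[:600])
E
```

```text
time: 4.65
tool_pos: [0.6267, 0.0708, 0.0856]
ee_rot: [3.141, -0.001, 0.61]
wrist_force: [1.9, 1.4, -0.7]
width: 0.0138
finger_force: 29.9
[ 3.14072532e+00 -1.36717512e-03  6.10926011e-01]
```

View pics/w2.png

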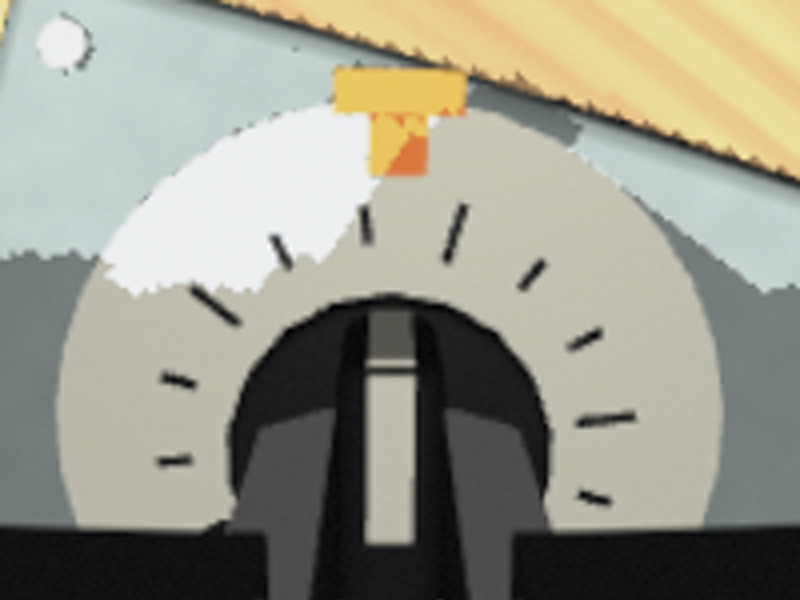

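The white line runs from (391,370) to (391,540) and the marker's inner end is at (398,175), almost in line. I'll compute the remaining angle.

Run:
```python
from h import *
p=dict(np.load("w2.npz")); f=lambda c:full(c,(220,120))
an=lambda v:np.degrees(np.arctan2(v[1],v[0]))
a=wr(p,f((391,362)),.102);b=wr(p,f((390,542)),.102);m=wr(p,f((398,175)),.06);m2=wr(p,f((400,70)),.06)
ax=a+0; d=(b-a)/np.linalg.norm(b-a); c=a+.024*d
print(a,b,an(a-b),m,an(m-c),an(m2-c),an(m2-m)); c=robot.get_obs()['tool_pos'];print(c,an(m-c),an(m2-c))
# face centre from edge points
q=[wr(p,f(z),.06)[:2]*1000 for z in((58,410),(722,410),(112,250),(660,230),(80,520),(705,520),(390,92),(590,155))]
(e,r,t)=cv2.fitEllipse(np.array(q,np.float32)); print(e,r,an(m[:2]*1000-e),an(m2[:2]*1000-e))
```

```text
[0.64709743 0.08487673 0.102     ] [0.62675613 0.07080979 0.102     ] 34.665631098669 [0.66312717 0.09464889 0.06      ] 33.21816129488395 33.41299236847301 33.91944276552022
[0.62673146 0.07077363 0.08565541] 33.26450961020299 33.44412303016838
(626.048828125, 69.88162994384766) (110.99906158447266, 114.99829864501953) 33.74177578009067 33.789653284873836
```

It is within about 1°. I'll turn −1° more, release and rise.

```bash
python3 -m pendant '[[0,0,0,0,0,-1,0],[0,0,0,0,0,0,0],[0,0,0,0,0,0,0.4],[0,0,0,0,0,0,0.4],[0,0,0,0,0,0,0.4],[0,0,3,0,0,0,0.4],[0,0,3,0,0,0,0.4],[0,0,0,0,0,0,0]]'
python3 -m pendant '[[-3.6,-0.3,0,0,0,0,0],[-3.6,-0.3,0,0,0,0,0],[-3.5,-0.3,0,0,0,0,0],[0,0,0,0,0,0,0],[0,0,0,0,0,0,0],[0,0,0,0,0,0,0]]'
python3 - <<'E'
from h import *
o=robot.get_obs();print(o['tool_pos'],o['width'])
p=imaging.camera_params("wrist");im=imaging.snapshot("wrist")[:,:,::-1]
np.savez("w3.npz",**p)
s=imaging.snapshot("top")[155:295,250:425,::-1]
a=cv2.resize(im,None,fx=1.25,fy=1.25)[:300]; b=cv2.resize(s,None,fx=2.1,fy=2.1,interpolation=cv2.INTER_CUBIC)
out=np.zeros((600,800,3),np.uint8); out[:300]=a; out[300:300+b.shape[0],:b.shape[1]]=b; cv2.imwrite("pics/w3.png",out)
E
```

```text
time: 5.5
tool_pos: [0.6286, 0.0708, 0.1512]
ee_rot: [3.136, -0.008, 0.59]
wrist_force: [0.6, -0.3, -0.1]
width: 0.0323
finger_force: 0.0
time: 6.1
tool_pos: [0.52, 0.0617, 0.1455]
ee_rot: [3.141, -0.001, 0.59]
wrist_force: [0.2, -0.7, 0.2]
width: 0.0007
finger_force: 0.0
[0.51996301 0.06174772 0.14552206] 0.0007265048429696035
```

View pics/w3.png

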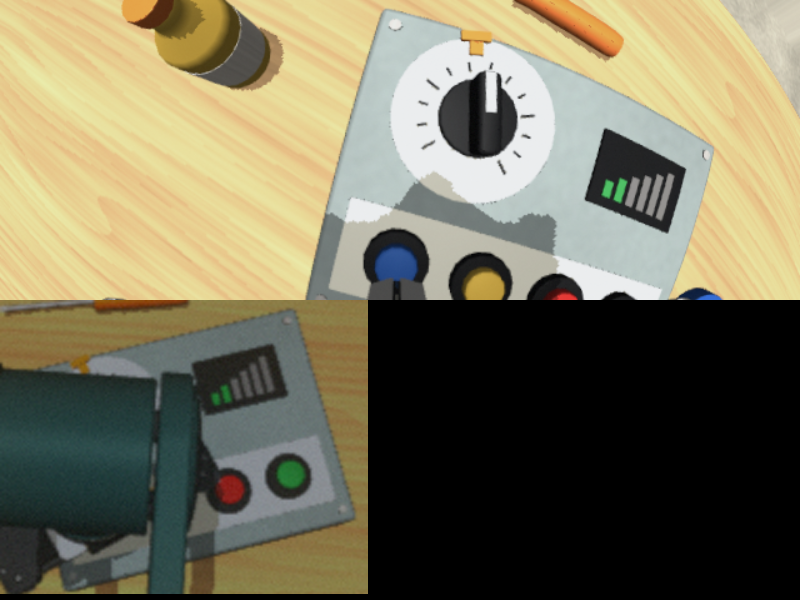

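The pointer's white line runs along about (491,75) to (490,112) in the wrist picture, and the marker's inner end is at (476,54). The fingers are over the blue key. I'll check the pointer angle numerically.

Run:
```python
from h import *
p=dict(np.load("w3.npz")); f=lambda c:np.array(c)/1.25
an=lambda v:np.degrees(np.arctan2(v[1],v[0]))
a=wr(p,f((491.5,74)),.102);b=wr(p,f((490.5,112)),.102);e=wr(p,f((483,155)),.102)
m=wr(p,f((476.5,54)),.06);m2=wr(p,f((476,31)),.06)
c=np.array([.6267,.0707,0])
print(a,b,e,an(a-b),an(a-e),an(a-c),m,an(m-c),an(m2-c),an(m2-m))
```

```text
[0.64463501 0.08232678 0.102     ] [0.62610657 0.07083588 0.102     ] [0.60378155 0.06077515 0.102     ] 31.80618997573285 27.81321552264699 32.954237559119136 [0.66410433 0.09476867 0.06      ] 32.76018451715819 32.979454686488204 33.5635552491006
```

The pointer is at about 32.5° and the marker at about 33°, so the dial is on the mark. Now press blue.

```bash
python3 -m pendant '[[0,0,-2.5,0,0,0,0],[0,0,-2.6,0,0,0,0],[0,0,0,0,0,0,0],[0,0,0,0,0,0,0],[0,0,-0.5,0,0,0,0],[0,0,0,0,0,0,0],[0,0,0,0,0,0,0]]'; python3 -m pendant '[[0,0,-0.3,0,0,0,0],[0,0,0,0,0,0,0],[0,0,0,0,0,0,0]]'
```

```text
time: 6.9
tool_pos: [0.5206, 0.0618, 0.0911]
ee_rot: [3.139, -0.003, 0.59]
wrist_force: [2.1, 0.4, 2.2]
width: 0.0006
finger_force: 1.3
time: 7.2
tool_pos: [0.5204, 0.0617, 0.0876]
ee_rot: [3.14, -0.003, 0.59]
wrist_force: [3.7, -0.2, 4.3]
width: 0.0007
finger_force: 2.3
```

```bash
python3 -m pendant '[[0,0,-0.15,0,0,0,0],[0,0,0,0,0,0,0],[0,0,0,0,0,0,0]]'; python3 -m pendant '[[0,0,-0.15,0,0,0,0],[0,0,0,0,0,0,0],[0,0,0,0,0,0,0]]';  python3 -m pendant '[[0,0,-0.15,0,0,0,0],[0,0,0,0,0,0,0],[0,0,0,0,0,0,0]]'
```

```text
time: 7.5
tool_pos: [0.5205, 0.0618, 0.0872]
ee_rot: [3.139, -0.003, 0.59]
wrist_force: [2.3, 0.2, 10.3]
width: 0.0004
finger_force: 4.8
time: 7.8
tool_pos: [0.5205, 0.0618, 0.087]
ee_rot: [3.139, -0.004, 0.59]
wrist_force: [-1.0, -0.1, 14.6]
width: 0.0006
finger_force: 7.5
time: 8.1
tool_pos: [0.5206, 0.0618, 0.0869]
ee_rot: [3.139, -0.004, 0.59]
wrist_force: [-3.0, 0.5, 19.8]
width: 0.0007
finger_force: 10.2
```

Blue bottomed out: the force rose sharply at z ≈ 0.087, about 6 mm below contact. Next is yellow.

```bash
python3 -m pendant '[[0,0,3.5,0,0,0,0],[0.8,-2.8,0,0,0,0,0],[0.85,-2.9,0,0,0,0,0],[0,0,0,0,0,0,0],[0,0,0,0,0,0,0],[0,0,0,0,0,0,0]]'
```

```text
time: 8.7
tool_pos: [0.5343, 0.0055, 0.1158]
ee_rot: [-3.139, 0.002, 0.591]
wrist_force: [-0.7, 0.2, -0.3]
width: 0.0006
finger_force: 0.0
```

```bash
python3 -m pendant '[[0.25,-0.1,-1.0,0,0,0,0],[0,0,-1.2,0,0,0,0],[0,0,-0.5,0,0,0,0],[0,0,0,0,0,0,0],[0,0,-0.3,0,0,0,0],[0,0,0,0,0,0,0],[0,0,0,0,0,0,0]]'; python3 -m pendant '[[0,0,-0.2,0,0,0,0],[0,0,0,0,0,0,0],[0,0,0,0,0,0,0]]'
```

```text
time: 9.4
tool_pos: [0.5377, 0.0043, 0.0875]
ee_rot: [-3.141, -0.0, 0.59]
wrist_force: [-2.7, 1.6, 4.5]
width: 0.0007
finger_force: 2.3
time: 9.7
tool_pos: [0.5379, 0.0042, 0.0871]
ee_rot: [-3.141, -0.001, 0.59]
wrist_force: [-5.0, 2.4, 11.7]
width: 0.0006
finger_force: 5.7
```

Yellow is fully down (force 11.7 N, bottomed). Now over red, well clear of it, to green.

```bash
python3 -m pendant '[[0,0,4.5,0,0,0,0],[1.2,-3.8,0,0,0,0,0],[1.2,-3.8,0,0,0,0,0],[1.2,-3.7,0,0,0,0,0],[0,0,0,0,0,0,0],[0,0,0,0,0,0,0],[0,0,0,0,0,0,0]]'
```

```text
time: 10.4
tool_pos: [0.5737, -0.1086, 0.1294]
ee_rot: [-3.141, 0.0, 0.591]
wrist_force: [0.2, 0.0, -0.4]
width: 0.0003
finger_force: 0.0
```

```bash
python3 -m pendant '[[0.05,-0.1,-2.4,0,0,0,0],[0,0,-1.1,0,0,0,0],[0,0,-0.5,0,0,0,0],[0,0,0,0,0,0,0],[0,0,-0.3,0,0,0,0],[0,0,0,0,0,0,0],[0,0,0,0,0,0,0]]'; python3 -m pendant '[[0,0,-0.2,0,0,0,0],[0,0,0,0,0,0,0],[0,0,0,0,0,0,0]]'
```

```text
time: 11.1
tool_pos: [0.575, -0.1098, 0.088]
ee_rot: [3.141, -0.001, 0.591]
wrist_force: [-1.4, 2.6, 4.5]
width: 0.0005
finger_force: 2.2
time: 11.4
tool_pos: [0.5752, -0.1099, 0.0872]
ee_rot: [3.141, -0.002, 0.59]
wrist_force: [-3.5, 3.0, 10.6]
width: 0.0006
finger_force: 5.0
```

Green bottomed as well. I'll raise clear of the panel and take a final look.

```bash
python3 -m pendant '[[0,0,4,0,0,0,0],[0,0,4,0,0,0,0],[0,0,4,0,0,0,0],[-4,-2,0,0,0,0,0],[-4,-2,0,0,0,0,0],[-4,-2,0,0,0,0,0],[0,0,0,0,0,0,0],[0,0,0,0,0,0,0]]'
python3 - <<'E'
from h import *
s=imaging.snapshot("scene")[:,:,::-1]
cv2.imwrite("pics/end.png",cv2.resize(s[80:280,220:420],None,fx=3,fy=3,interpolation=cv2.INTER_CUBIC))
E
```

```text
time: 12.2
tool_pos: [0.4544, -0.1712, 0.2049]
ee_rot: [3.14, -0.001, 0.588]
wrist_force: [0.5, 0.1, 0.6]
width: 0.0002
finger_force: 0.0
```

View pics/end.png

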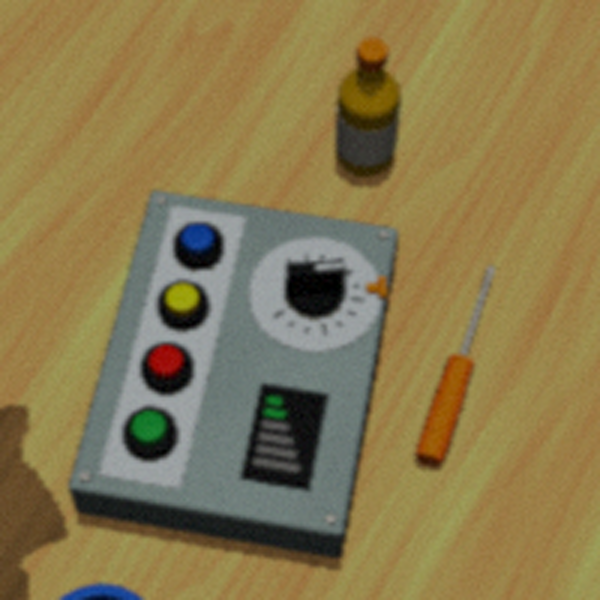

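All keys are up, the bystanders haven't moved, and the white line runs from about (317,268) to (347,262). I'll check that against the expected projection before handing in.

Run:
```python
from h import *
for ang in (28,33,38):
    t=np.radians(ang)
    for r in (0,.024):
        x=PS@np.r_[.6265+r*np.cos(t),.0707+r*np.sin(t),.103,1]; uv=x[:2]/x[2]; print(ang,r,(uv-[220,80]+.5)*3-.5)
```

```text
28 0 [315.88146544 267.22165695]
28 0.024 [345.33530909 267.5879791 ]
33 0 [315.88146544 267.22165695]
33 0.024 [345.21526852 265.40959747]
38 0 [315.88146544 267.22165695]
38 0.024 [344.872559   263.24862127]
```

The pointer is consistent with 33° within tolerance. Handing in.

```bash
python3 -c "
from bench import robot
print(robot.close_job())"
```

```text
the job is handed in; nothing more can be done
None
```

I turned the dial onto the orange marker (within about 1°), then pressed blue, yellow and green fully in that order. I left red and the bystanders alone and handed the job in at about 12 s; no verdict was returned.

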